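Unclip and set up the folding recipe stand

TASK

The folding recipe stand on the pastry board is held shut by a snug clip on its front edge: pull the clip off and leave it standing upright on its foot on the board, clear of the stand. Then fold the stand's panel up about its stiff hinge until it leans back 20 degrees past upright, and leave it there. Do not disturb the jug, the rolling pin or the cupcake moulds.

Things in the scene. Friction and masses are not known exactly. Their poses are not given: they have to be found in the camera images.
- stand: Dark wooden recipe stand, fixed on the pastry board (board top 18 mm above the work surface). Base 150 x 180 mm (x, y), on feet, its top 22 mm above the board. Origin: centre of the footprint, at board height. x points from the front (clip) edge at x = -75 mm to the hinge side, y along the hinge, z up. Cheeks at the front corners (|y| 78 to 90 mm) stop the clip sliding off sideways.
- hinge (a point): Point on the panel's hinge axis at mid-width: 68 mm in x and 22.5 mm in z from the stand's origin. The axis runs along the stand's y.
- panel (a joint): Fold angle (rad) of the dark wooden panel, 143 mm from hinge to free edge, 180 wide, 10 thick: 0 flat on the base, 1.571 upright, 1.92 leaning back 20 degrees past upright (away from the front edge), 2.5 the limit. Stiff hinge (about 0.55 N m), stays where left. Flat, its underside is level with the hinge axis, its top face 32.5 mm above the board.
- rib (a point): Top middle of the grip rib on the panel's top face: a wooden rib 100 mm long (along y), 12 mm thick, standing 33 mm above the face, its centre line 83 mm from the hinge axis. Moves with the panel, and is at its back when it is upright. Axes: the panel's (the stand's when flat).
- panel_edge (a point): Middle of the panel's free edge, half-way through its thickness, 143 mm from the hinge axis; moves with the panel. On the top face, 14 mm in from this edge, a sprung steel catch strip 10 mm wide runs along y and stands 3.5 mm proud.
- clip: Loose light wooden clip, C-shaped in section, 90 mm long (y), 86 mm tall, 0.16 kg. Origin: centre of the underside of its 12 mm thick upright web, at about x = -81 mm in the stand's frame when fitted; x points to the stand. A foot 8 mm thick reaches 28 mm to +x under the base; a jaw at 38 to 45 mm height reaches 33 mm to +x over the panel, its ridge snapped behind the catch strip.
- clip_fin (a point): Top middle of the clip's fin, 86 mm above its underside: above the jaw the web goes on as a fin 64 mm long (y), 12 mm thick, from 46 to 86 mm height, to be gripped from above. The clip comes off only towards the stand's -x, against a detent of the order of 10 N, and is free after 35 mm.
- jug: White ceramic jug, 145 mm tall, 92 mm wide plus a handle reaching 78 mm to its +y. Origin: centre of the underside. A bystander.
- rolling_pin: Marble rolling pin on two small wooden rests, 370 mm long along its y, 60 mm tall. Origin: at board height below its middle. A bystander.
- mould_a: Grey silicone cupcake mould, round, 72 mm across, 35 mm tall. Origin: centre of the underside. A bystander.
- mould_b: A second mould like it. A bystander.
Not all that is in view belongs to the job. Several things have the shape of the clip; the one meant has the colours described above.

How it is judged:
By the outcome, as a careful person would: the job done as asked, in the order asked, and still so for the second after the job is handed in, with the robot touching nothing.
It also fails if it takes over 64 s, if anything falls off the work surface, if the arm or the gripper's body presses on something with over 40 N, if the wrist force passes 120 N, or if a joint passes its speed limit or range.

ROBOT

A 7-joint arm with a two-finger parallel gripper is mounted at the origin on the work surface. World frame = base frame: x ahead of the robot, y to its left, z up, the work surface at z = 0. Lengths are in m, angles in rad, forces in N, time in s.
With the tool pointing down it reaches from about 0.4 to 0.875 m from the base axis. Payload 4.4 kg.
Tool frame: the origin (TCP) lies at the very end of the fingers, on their centre line; the grasp point (between the pads) lies 19 mm behind it; x points along the fingers, y is the direction in which the jaws open and shut, and the axes are right-handed (so a half turn about x gives the same grasp; the last joint's range is limited). The gripper opens to 85 mm and grips with 20 to 120 N. Pads are 22 mm wide; open, the fingers measure 114 mm over their backs; the gripper's body (76 mm by 85 mm) begins 54 mm behind the grasp point. The pads swing forward as they close: fully open they stand 13 mm farther back than shut.
Start: joints at [1.14, 0.628, 0.038, 1.517, -0.027, 0.996, -0.02], TCP at [0.232, -0.607, 0.231] pointing down, gripper open.
Joint ranges: [-3.06, 3.06], [-0.37, 2.12], [-1.25, 1.32], [0.18, 2.47], [-1.1, 4.24], [0.23, 1.98], [-2.94, 2.94]. Speed limits (rad/s): [2.57, 2.57, 3.14, 3.14, 3.14, 3.14, 3.14].

INTERFACE

Orientations are given as a unit quaternion [x, y, z, w].
In Python, from bench import get_state, snapshot, calibration, close_job gives the robot as it stands.
- The arm moves only by the tool jog_arm, never from a script. Its argument "steps" is a list of rows, each an object of numbers: "fingers": the opening, from 0 (shut) to 1 (fully open); "tx", "ty", "tz": the shift along the tool's x, y, z in m; "ax", "ay", "az": the turn, a rotation vector about the tool's x, y, z in rad. In form: [{"fingers": .., "tx": .., "ty": .., "tz": .., "ax": .., "ay": .., "az": ..}, ...]. A call has 1 to 20 rows; each row is the pose to reach, as a shift and turn from the pose commanded when the call began, along the tool's axes at that moment; what a row does not reach only later rows make up. A row lasts 1/10 s, in which the tool goes at most 50 mm and 8.59 degrees, less where a joint would pass 70% of its speed; a pose out of reach is approached as far as the arm can. A call with a gripper value outside its range is refused whole. The fingers move at their own pace and stop on an object; the grip force is fixed at half the most. Time passes only in rows, so rows that repeat a pose let the fingers close. It gives the time, the measured TCP pose, the force and the opening at its end, in the units of the state.
- get_state(): the state, without advancing time (a new reading comes with each control period).
- snapshot(name): name is "scene" or "side" or "wrist"; returns the picture (480x640x3 uint8, blue, green, red); there is no depth.
- calibration(name): a dict with "mtx" (3x3 intrinsics, pixels), "distortion" ([k1, k2, p1, p2, k3] as OpenCV has them; the pictures are not rectified), "position" and "rotation" of the camera in the world. Camera axes: x right, y down, z forward; pixel columns grow to the right and rows downward; lengths in m; the calibration is good to about 2 mm. A picture is of the moment at which its call begins: read the wrist's pose just before it. calibration takes no time and is no camera call; for the wrist camera it gives the pose at the moment of the call.
- close_job(): hands the job in, once; it reports no verdict.
The state is a dict: "time_s": time; "qpos": joint angles; "qvel": joint speeds; "joint_torque": joint torques, N m; "tool_pos": TCP position; "tcp_rot": TCP orientation; "force": force on the tool from outside, world axes, zero at the start; "torque": the same for the moment, N m; "finger_gap": finger opening in m.
Only numpy, scipy, OpenCV 4.12 (cv2) and the standard library are available. Lean on these libraries where they do the work, as an engineer would, in place of code of your own. Each camera call takes 0.05 s, during which the arm holds its last target. There are 200 camera calls.

## Working session

There is one attempt and no reset: what is moved stays moved. The work goes in short steps, Python scripts to look and compute and a tool call to move; the robot and the scene stay as the last step left them, time stands still between calls to the robot, and variables do not carry over. Pictures are saved under pics/ and viewed, about 8 in all and at most 12, crops included, and the job is handed in when it is done.

Besides the shell and the picture viewer there is one more tool, called after "Request:" by a JSON object that holds its "fn" and its "kwargs", one argument or row to a line. jog_arm: Moves the arm, as the interface text tells. Its arguments: {"type":"object","properties":{"steps":{"type":"array"}},"required":["steps"]}

```bash
mkdir -p pics; ls; python3 - <<'E'
from bench import *
import cv2, numpy as np
s=get_state(); print(s)
ims=[snapshot(n) for n in("scene","side")]
for n,i in zip(("scene","side"),ims):
    cv2.imwrite(f"pics/{n}0.png",i)
    print(n,{k:np.round(v,4).tolist() for k,v in calibration(n).items()})
print("wrist",calibration("wrist"))
E
```

```text
pics
{'time_s': 0.0, 'qpos': array([ 1.14020202,  0.62933439,  0.03844505,  1.5183713 , -0.02700612,
        0.99631533, -0.01997111]), 'qvel': array([-0.00104689,  0.00063474,  0.00037298, -0.00061627, -0.0006226 ,
        0.00166424,  0.00030423]), 'joint_torque': array([ 6.64073086e-04, -5.63387024e+01,  1.22672796e+00, -1.93443489e+01,
        1.11374364e-02,  1.03176810e-02, -1.84004040e-05]), 'tool_pos': array([ 0.23169358, -0.60662756,  0.23039571]), 'tcp_rot': array([-0.69524532, -0.12893102,  0.69550527, -0.12760548]), 'force': array([-0.32278331, -0.07675783,  0.82210321]), 'torque': array([-0.03281822,  0.02084605, -0.02728889]), 'finger_gap': 0.08560677864948475}
scene {'mtx': [[471.0459, 0.0, 317.0815], [0.0, 471.0459, 237.1541], [0.0, 0.0, 1.0]], 'distortion': [-0.0156, 0.0, 0.0, 0.0, 0.0], 'position': [0.8634, 0.4762, 0.9735], 'rotation': [0.3717, 0.887, -0.2549, -0.1003]}
side {'mtx': [[442.0949, 0.0, 317.1915], [0.0, 442.0949, 236.2289], [0.0, 0.0, 1.0]], 'distortion': [0.0178, 0.0, 0.0, 0.0, 0.0], 'position': [0.3682, 1.029, 0.6785], 'rotation': [-0.0479, 0.8692, -0.4906, 0.0383]}
wrist {'mtx': array([[372.19841827,   0.        , 321.01021668],
       [  0.        , 372.19841827, 245.17954611],
       [  0.        ,   0.        ,   1.        ]]), 'distortion': array([-0.05816584,  0.        ,  0.        ,  0.        ,  0.        ]), 'position': array([ 0.31047413, -0.57866652,  0.37349892]), 'rotation': array([ 0.81268572, -0.55857493, -0.09514286,  0.13595515])}
```

View pics/scene0.png

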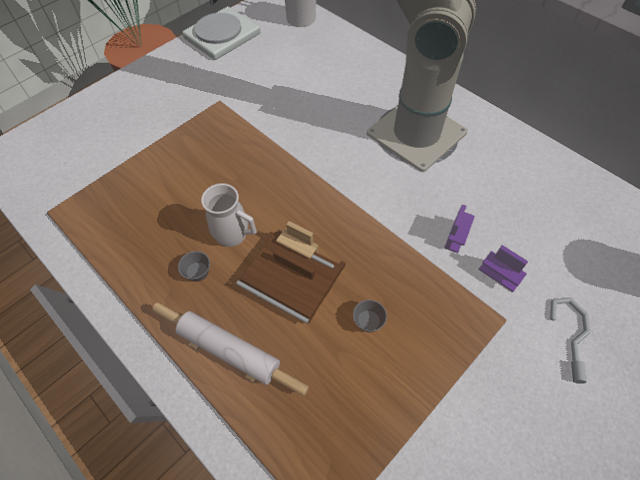

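View pics/side0.png

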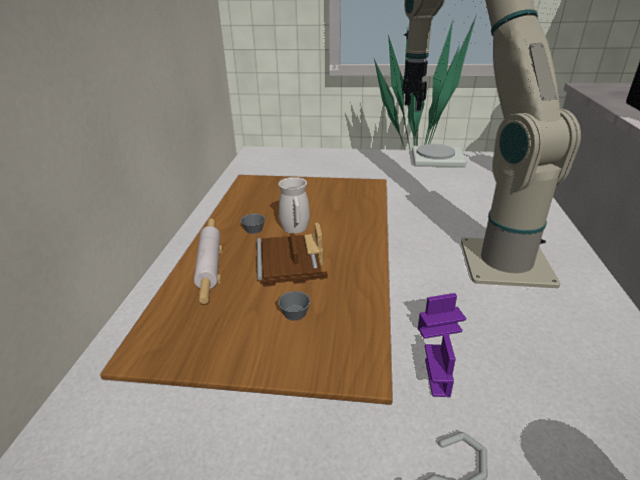

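The scene view shows the stand at about (290,275) px. Candidates for the clip are the light-wood one on the stand's front edge at (297,240), and purple look-alikes at (460,229) and (504,268). The light-wood one matches the description. In the side view it is at (317,243).

```bash
cat > h.py <<'E'
import numpy as np, cv2
from scipy.spatial.transform import Rotation as R
from bench import *
def ray(c,px):
    p=cv2.undistortPoints(np.array(px,float).reshape(-1,1,2),c["mtx"],c["distortion"]).reshape(-1,2)
    d=np.c_[p,np.ones(len(p))]@R.from_quat(c["rotation"]).as_matrix().T
    return np.array(c["position"]),d
def plane(c,px,z):
    o,d=ray(c,px); return o+d*((z-o[2])/d[:,2])[:,None]
def proj(c,P):
    Rm=R.from_quat(c["rotation"]).as_matrix().T; t=-Rm@np.array(c["position"])
    return cv2.projectPoints(np.array(P,float).reshape(-1,3),cv2.Rodrigues(Rm)[0],t,c["mtx"],c["distortion"])[0].reshape(-1,2)
def tri(c1,p1,c2,p2):
    o1,d1=ray(c1,[p1]);o2,d2=ray(c2,[p2]);d1=d1[0];d2=d2[0]
    s=np.linalg.lstsq(np.c_[d1,-d2],o2-o1,rcond=None)[0]
    a=o1+s[0]*d1;b=o2+s[1]*d2; return (a+b)/2,np.linalg.norm(a-b)
E
python3 - <<'E'
from h import *
a=calibration("scene");b=calibration("side")
print("clip",tri(a,(299,229),b,(320,232)))
print("jug top",tri(a,(221,193),b,(293,184)), "jug base",plane(a,[(228,240)],.018))
print("stand corners near table",plane(a,[(229,280),(308,319),(344,265),(272,234)],.045))
print("moulds",plane(a,[(194,266),(370,316)],.045),"pin",plane(a,[(165,313),(295,383)],.05))
print("board",plane(a,[(219,102),(49,213),(505,320)],.018))
s=get_state();T=R.from_quat(s["tcp_rot"]);w=calibration("wrist")
print("tool axes",T.as_matrix().round(3)); print("cam in tool",T.inv().apply(w["position"]-s["tool_pos"]),(T.inv()*R.from_quat(w["rotation"])).as_matrix().round(3))
i=cv2.imread("pics/scene0.png")[205:330,220:360]; cv2.imwrite("pics/sc1.png",cv2.resize(i,None,fx=4.5,fy=4.5,interpolation=cv2.INTER_CUBIC))
E
```

```text
clip (array([0.49365903, 0.03925438, 0.09007568]), np.float64(0.0017662339855253797))
jug top (array([ 0.58233312, -0.10818571,  0.16151878]), np.float64(0.009929024281678477)) jug base [[ 0.60446817 -0.09467995  0.018     ]]
stand corners near table [[ 0.67641196  0.0030263   0.045     ]
 [ 0.61869464  0.19205243  0.045     ]
 [ 0.47206643  0.1583456   0.045     ]
 [ 0.52934778 -0.01758065  0.045     ]]
moulds [[ 0.70913733 -0.08036677  0.045     ]
 [ 0.52283741  0.28026529  0.045     ]] pin [[ 0.82208638 -0.03121331  0.05      ]
 [ 0.73051033  0.26936522  0.05      ]]
board [[ 0.32054046 -0.47977067  0.018     ]
 [ 0.86771412 -0.47744985  0.018     ]
 [ 0.31724897  0.48777364  0.018     ]]
tool axes [[-0.001  0.357 -0.934]
 [ 0.002 -0.934 -0.357]
 [-1.    -0.002  0.   ]]
cam in tool [-0.14300646  0.00167692 -0.08356607] [[ 0.001 -0.327  0.945]
 [ 1.     0.001 -0.001]
 [-0.001  0.945  0.327]]
```

View pics/sc1.png

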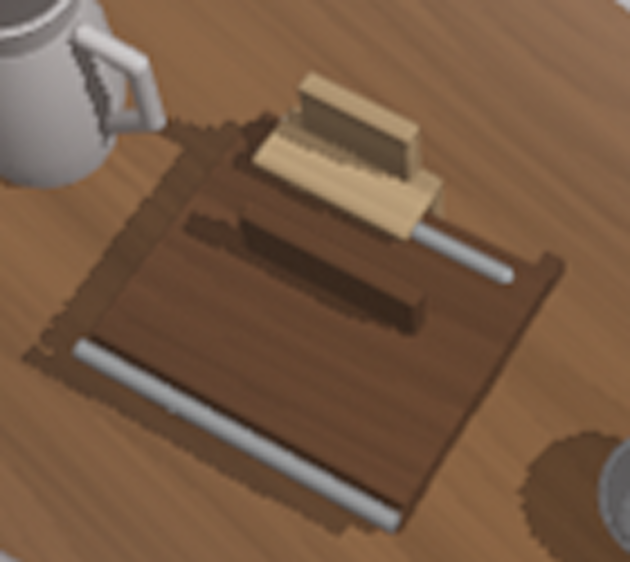

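The close crop confirms the light-wood clip on the catch-strip edge, with its fin at about crop (357,125). The rib runs from (245,230) to (420,315), and the hinge rod from (80,347) to (398,522). Next I'll bring the wrist camera over the stand.

Request:
{"fn": "jog_arm", "kwargs": {
  "steps": [
    {"fingers": 0.5, "tx": -0.02, "ty": -0.506, "tz": -0.482, "ax": -1.5, "ay": 0, "az": 0},
    {"fingers": 0.5, "tx": -0.02, "ty": -0.506, "tz": -0.482, "ax": -1.5, "ay": 0, "az": 0},
    {"fingers": 0.5, "tx": -0.02, "ty": -0.506, "tz": -0.482, "ax": -1.5, "ay": 0, "az": 0},
    {"fingers": 0.5, "tx": -0.02, "ty": -0.506, "tz": -0.482, "ax": -1.5, "ay": 0, "az": 0},
    {"fingers": 0.5, "tx": -0.02, "ty": -0.506, "tz": -0.482, "ax": -1.5, "ay": 0, "az": 0},
    {"fingers": 0.5, "tx": -0.02, "ty": -0.506, "tz": -0.482, "ax": -1.5, "ay": 0, "az": 0},
    {"fingers": 0.5, "tx": -0.02, "ty": -0.506, "tz": -0.482, "ax": -1.5, "ay": 0, "az": 0},
    {"fingers": 0.5, "tx": -0.02, "ty": -0.506, "tz": -0.482, "ax": -1.5, "ay": 0, "az": 0},
    {"fingers": 0.5, "tx": -0.02, "ty": -0.506, "tz": -0.482, "ax": -1.5, "ay": 0, "az": 0},
    {"fingers": 0.5, "tx": -0.02, "ty": -0.506, "tz": -0.482, "ax": -1.5, "ay": 0, "az": 0},
    {"fingers": 0.5, "tx": -0.02, "ty": -0.506, "tz": -0.482, "ax": -1.5, "ay": 0, "az": 0},
    {"fingers": 0.5, "tx": -0.02, "ty": -0.506, "tz": -0.482, "ax": -1.5, "ay": 0, "az": 0},
    {"fingers": 0.5, "tx": -0.02, "ty": -0.506, "tz": -0.482, "ax": -1.5, "ay": 0, "az": 0},
    {"fingers": 0.5, "tx": -0.02, "ty": -0.506, "tz": -0.482, "ax": -1.5, "ay": 0, "az": 0},
    {"fingers": 0.5, "tx": -0.02, "ty": -0.506, "tz": -0.482, "ax": -1.5, "ay": 0, "az": 0},
    {"fingers": 0.5, "tx": -0.02, "ty": -0.506, "tz": -0.482, "ax": -1.5, "ay": 0, "az": 0},
    {"fingers": 0.5, "tx": -0.02, "ty": -0.506, "tz": -0.482, "ax": -1.5, "ay": 0, "az": 0},
    {"fingers": 0.5, "tx": -0.02, "ty": -0.506, "tz": -0.482, "ax": -1.5, "ay": 0, "az": 0},
    {"fingers": 0.5, "tx": -0.02, "ty": -0.506, "tz": -0.482, "ax": -1.5, "ay": 0, "az": 0},
    {"fingers": 0.5, "tx": -0.02, "ty": -0.506, "tz": -0.482, "ax": -1.5, "ay": 0, "az": 0}
  ]
}}

```text
time_s: 2.1
tool_pos: [0.5016, 0.0364, 0.2514]
tcp_rot: [0.422, 0.567, -0.422, 0.568]
force: [0.4, -0.4, -0.1]
finger_gap: 0.0427
```

```bash
python3 - <<'E'
from h import *
import json
w=calibration("wrist"); im=snapshot("wrist"); cv2.imwrite("pics/w1.png",im)
json.dump({k:np.array(v).tolist() for k,v in w.items()},open("w1.json","w"))
s=get_state(); print(s["time_s"],s["tool_pos"],R.from_quat(s["tcp_rot"]).as_matrix().round(3),s["qpos"].round(2),s["finger_gap"])
E
```

```text
2.15 [0.50161417 0.03664872 0.25138879] [[ 0.     0.957  0.288]
 [-0.     0.288 -0.957]
 [-1.     0.     0.   ]] [ 0.2   0.42 -0.46  1.89  0.24  0.89 -0.09] 0.042679271680500445
```

View pics/w1.png

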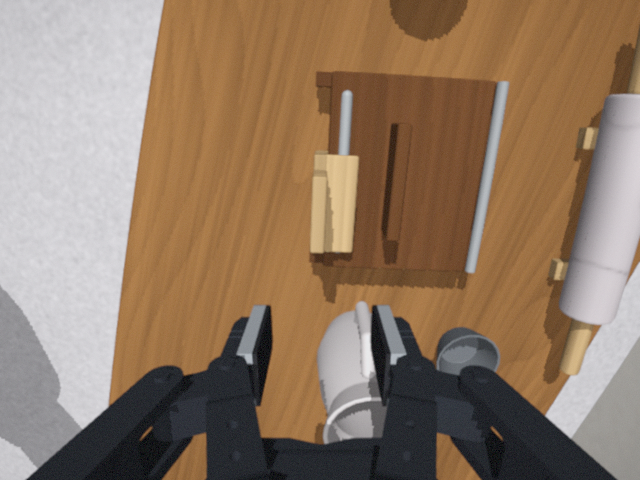

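The wrist view shows the clip at (335,203), the rib at (398,182), the hinge rod from (503,83) to (472,272), and the stand corners. The jug sits below at (350,370). I'll zoom in for the corner pixels.

```bash
python3 - <<'E'
import cv2
i=cv2.imread("pics/w1.png"); a=cv2.resize(i[135:265,295:425],None,fx=4.5,fy=4.5,interpolation=cv2.INTER_CUBIC); cv2.imwrite("pics/w1z.png",a)
E
```

```text
(no output)
```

View pics/w1z.png

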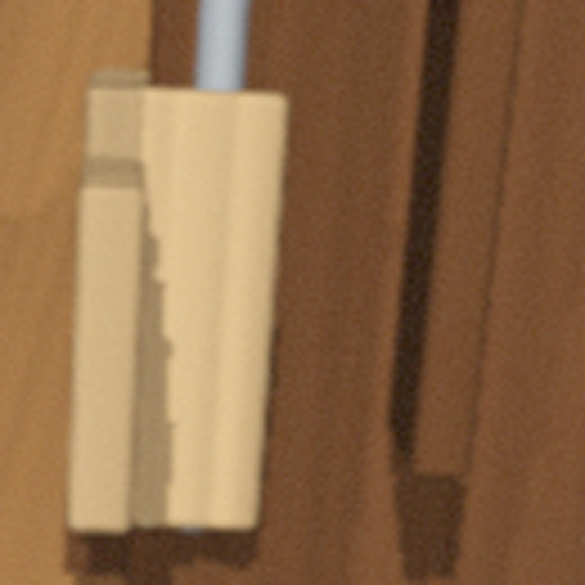

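```bash
python3 - <<'E'
from h import *
import json
w=json.load(open("w1.json"))
c=lambda L:[(295+u/4.5,135+v/4.5) for u,v in L]
f=c([(80,186),(142,186),(131,530),(70,530)])
for z in(.100,.104,.108):
    P=plane(w,f,z); print(z,P[:,:2].round(4).tolist(),"len",np.linalg.norm(P[1]-P[2]),np.linalg.norm(P[0]-P[3]),"w",np.linalg.norm(P[0]-P[1]),"mid",P.mean(0).round(4),"yaw",np.degrees(np.arctan2(*(P[0]+P[1]-P[2]-P[3])[:2])).round(2))
J=plane(w,c([(147,90),(288,92),(258,530)]),.063); print("jaw",J.round(4).tolist(),np.linalg.norm(J[1]-J[2]))
H=plane(w,[(504,83),(472,272)],.0445); print("rod",H.round(4).tolist(),np.linalg.norm(H[0]-H[1]),np.degrees(np.arctan2(*(H[0]-H[1])[:2])))
# rod axis: use mid; edges of panel
C=plane(w,[(332,72),(497,82)],.0505); print("panel far corners",C.round(4).tolist())
rb=plane(w,c([(415,470),(470,474)]),.0835); print("rib end",rb.round(4).tolist())
# scene cross-check of the fin top
a=calibration("scene")
q=lambda L:[(220+u/4.5,205+v/4.5) for u,v in L]
print("scene fin",plane(a,q([(310,73),(420,124),(412,133),(300,84)]),.104).round(4).tolist())
hs=plane(a,q([(80,345),(400,521)]),.0445);print("scene rod",hs.round(4).tolist())
E
```

```text
Traceback (most recent call last):
  File "h.py", line 9, in plane
    o,d=ray(c,px); return o+d*((z-o[2])/d[:,2])[:,None]
        ~~~^^^^^^
  File "h.py", line 5, in ray
    p=cv2.undistortPoints(np.array(px,float).reshape(-1,1,2),c["mtx"],c["distortion"]).reshape(-1,2)
      ~~~~~~~~~~~~~~~~~~~^^^^^^^^^^^^^^^^^^^^^^^^^^^^^^^^^^^^^^^^^^^^^^^^^^^^^^^^^^^^^
cv2.error: OpenCV(4.12.0) :-1: error: (-5:Bad argument) in function 'undistortPoints'
> Overload resolution failed:
>  - cameraMatrix is not a numpy array, neither a scalar
>  - Expected Ptr<cv::UMat> for argument 'cameraMatrix'
```

```bash
sed -i 's/c\["mtx"\],c\["distortion"\]/np.array(c["mtx"]),np.array(c["distortion"])/' h.py; python3 - <<'E'
from h import *
import json
w=json.load(open("w1.json"))
c=lambda L:[(295+u/4.5,135+v/4.5) for u,v in L]
f=c([(80,186),(142,186),(131,530),(70,530)])
for z in(.100,.104,.108):
    P=plane(w,f,z); print(z,P[:,:2].round(4).tolist(),"len",np.linalg.norm(P[1]-P[2]),np.linalg.norm(P[0]-P[3]),"w",np.linalg.norm(P[0]-P[1]),"mid",P.mean(0).round(4),"yaw",np.degrees(np.arctan2(*(P[0]+P[1]-P[2]-P[3])[:2])).round(2))
J=plane(w,c([(147,90),(288,92),(258,530)]),.063); print("jaw",J.round(4).tolist(),np.linalg.norm(J[1]-J[2]))
H=plane(w,[(504,83),(472,272)],.0445); print("rod",H.round(4).tolist(),np.linalg.norm(H[0]-H[1]),np.degrees(np.arctan2(*(H[0]-H[1])[:2])))
C=plane(w,[(332,72),(497,82)],.0505); print("panel far corners",C.round(4).tolist())
rb=plane(w,c([(415,470),(470,474)]),.0835); print("rib end",rb.round(4).tolist())
a=calibration("scene")
q=lambda L:[(220+u/4.5,205+v/4.5) for u,v in L]
print("scene fin",plane(a,q([(310,73),(420,124),(412,133),(300,84)]),.104).round(4).tolist())
hs=plane(a,q([(80,345),(400,521)]),.0445);print("scene rod",hs.round(4).tolist())
E
```

```text
0.1 [[0.4835, 0.0711], [0.4939, 0.0743], [0.5108, 0.0123], [0.4999, 0.009]] len 0.06419362293568845 0.06421322607940819 w 0.010856758326157524 mid [0.497  0.0417 0.1   ] yaw -14.99
0.104 [[0.4835, 0.0717], [0.4937, 0.0748], [0.5104, 0.0137], [0.4996, 0.0105]] len 0.06332133073165819 0.06334066749892718 w 0.010709231746166293 mid [0.4968 0.0427 0.104 ] yaw -14.99
0.108 [[0.4834, 0.0723], [0.4935, 0.0754], [0.5099, 0.0151], [0.4993, 0.0119]] len 0.06244903852762795 0.06246810891844614 w 0.010561705166175064 mid [0.4965 0.0437 0.108 ] yaw -14.99
jaw [[0.4915, 0.0871, 0.063], [0.5178, 0.0947, 0.063], [0.5407, 0.0071, 0.063]] 0.09054936744796815
rod [[0.623, 0.1918, 0.0445], [0.6693, 0.0167, 0.0445]] 0.18114909940576412 -14.81473376735941
panel far corners [[0.4751, 0.1538, 0.0505], [0.6142, 0.1893, 0.0505]]
rib end [[0.5623, 0.0346, 0.0835], [0.5729, 0.0369, 0.0835]]
scene fin [[0.5017, 0.0159, 0.104], [0.4849, 0.0758, 0.104], [0.4912, 0.0767, 0.104], [0.5096, 0.0171, 0.104]]
scene rod [[0.6654, 0.0198, 0.0445], [0.62, 0.196, 0.0445]]
```

```bash
python3 - <<'E'
from h import *
import json
w=json.load(open("w1.json"));a=calibration("scene")
for z in(.08,.11,.13): print(z,plane(a,[(254,232),(238,212)],z).round(3).tolist(),plane(w,[(362,303),(368,310)],z).round(3).tolist())
E
```

```text
0.08 [[0.567, -0.032, 0.08], [0.556, -0.1, 0.08]] [[0.562, -0.033, 0.08], [0.57, -0.038, 0.08]]
0.11 [[0.577, -0.015, 0.11], [0.567, -0.081, 0.11]] [[0.554, -0.019, 0.11], [0.561, -0.024, 0.11]]
0.13 [[0.583, -0.004, 0.13], [0.574, -0.068, 0.13]] [[0.549, -0.009, 0.13], [0.555, -0.014, 0.13]]
```

Request:
{"fn": "jog_arm", "kwargs": {
  "steps": [
    {"fingers": 0.5, "tx": 0.03, "ty": -0.003, "tz": -0.0075, "ax": 0.033, "ay": 0, "az": 0},
    {"fingers": 0.5, "tx": 0.07, "ty": -0.003, "tz": -0.0075, "ax": 0.033, "ay": 0, "az": 0},
    {"fingers": 0.5, "tx": 0.11, "ty": -0.003, "tz": -0.0075, "ax": 0.033, "ay": 0, "az": 0},
    {"fingers": 0.5, "tx": 0.14, "ty": -0.003, "tz": -0.0075, "ax": 0.033, "ay": 0, "az": 0},
    {"fingers": 0.5, "tx": 0.16, "ty": -0.003, "tz": -0.0075, "ax": 0.033, "ay": 0, "az": 0},
    {"fingers": 0.5, "tx": 0.175, "ty": -0.003, "tz": -0.0075, "ax": 0.033, "ay": 0, "az": 0},
    {"fingers": 0.5, "tx": 0.182, "ty": -0.003, "tz": -0.0075, "ax": 0.033, "ay": 0, "az": 0},
    {"fingers": 0.5, "tx": 0.182, "ty": -0.003, "tz": -0.0075, "ax": 0.033, "ay": 0, "az": 0},
    {"fingers": 0.5, "tx": 0.182, "ty": -0.003, "tz": -0.0075, "ax": 0.033, "ay": 0, "az": 0}
  ]
}}

```text
time_s: 3.05
tool_pos: [0.4971, 0.0438, 0.0699]
tcp_rot: [0.431, 0.561, -0.43, 0.561]
force: [-0.2, 0.9, 0.2]
finger_gap: 0.0427
```

```bash
python3 - <<'E'
from h import *
im=snapshot("wrist");b=snapshot("side"); cv2.imwrite("pics/w2.png",np.hstack([cv2.resize(im[150:480,150:480],(400,400)),cv2.resize(b[190:320,230:360],(400,400))]))
s=get_state(); print(s["tool_pos"],R.from_quat(s["tcp_rot"]).as_matrix().round(3).tolist(),s["force"],s["qpos"].round(2))
E
```

```text
[0.49735261 0.04377564 0.07020538] [[0.002, 0.966, 0.258], [0.0, 0.258, -0.966], [-1.0, 0.002, 0.0]] [-0.18635663  0.04503463 -0.73634254] [ 0.05  0.69 -0.29  2.06  0.43  0.45 -0.31]
```

View pics/w2.png

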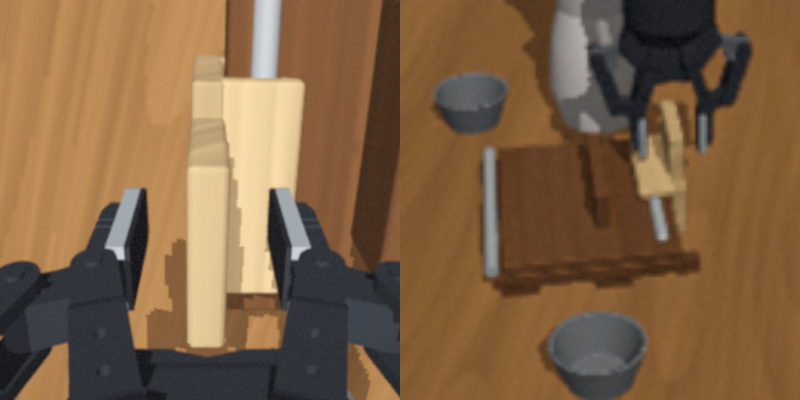

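The fin stands between the pads, slightly right of centre, clear of the jug and rib. I'll close the fingers.

Request:
{"fn": "jog_arm", "kwargs": {
  "steps": [
    {"fingers": 0, "tx": 0, "ty": 0, "tz": 0, "ax": 0, "ay": 0, "az": 0},
    {"fingers": 0, "tx": 0, "ty": 0, "tz": 0, "ax": 0, "ay": 0, "az": 0},
    {"fingers": 0, "tx": 0, "ty": 0, "tz": 0, "ax": 0, "ay": 0, "az": 0},
    {"fingers": 0, "tx": 0, "ty": 0, "tz": 0, "ax": 0, "ay": 0, "az": 0},
    {"fingers": 0, "tx": 0, "ty": 0, "tz": 0, "ax": 0, "ay": 0, "az": 0}
  ]
}}

```text
time_s: 3.65
tool_pos: [0.4971, 0.0437, 0.07]
tcp_rot: [0.431, 0.56, -0.431, 0.561]
force: [-1.7, -0.3, 5.7]
finger_gap: 0.0113
```

Request:
{"fn": "jog_arm", "kwargs": {
  "steps": [
    {"fingers": 0, "tx": 0, "ty": -0.005, "tz": 0, "ax": 0, "ay": 0, "az": 0},
    {"fingers": 0, "tx": 0, "ty": -0.01, "tz": 0, "ax": 0, "ay": 0, "az": 0},
    {"fingers": 0, "tx": 0, "ty": -0.015, "tz": 0, "ax": 0, "ay": 0, "az": 0},
    {"fingers": 0, "tx": 0, "ty": -0.02, "tz": 0, "ax": 0, "ay": 0, "az": 0},
    {"fingers": 0, "tx": 0, "ty": -0.025, "tz": 0, "ax": 0, "ay": 0, "az": 0},
    {"fingers": 0, "tx": 0, "ty": -0.03, "tz": 0, "ax": 0, "ay": 0, "az": 0},
    {"fingers": 0, "tx": 0, "ty": -0.035, "tz": 0, "ax": 0, "ay": 0, "az": 0},
    {"fingers": 0, "tx": 0, "ty": -0.04, "tz": 0, "ax": 0, "ay": 0, "az": 0},
    {"fingers": 0, "tx": 0, "ty": -0.045, "tz": 0, "ax": 0, "ay": 0, "az": 0},
    {"fingers": 0, "tx": 0, "ty": -0.05, "tz": 0, "ax": 0, "ay": 0, "az": 0},
    {"fingers": 0, "tx": 0, "ty": -0.05, "tz": 0, "ax": 0, "ay": 0, "az": 0}
  ]
}}

```text
time_s: 4.75
tool_pos: [0.4489, 0.0312, 0.0699]
tcp_rot: [0.431, 0.56, -0.43, 0.561]
force: [2.5, 0.9, 9.6]
finger_gap: 0.0111
```

```bash
python3 - <<'E'
from h import *
im=snapshot("wrist");b=snapshot("side"); cv2.imwrite("pics/w3.png",np.hstack([cv2.resize(im[80:480,150:550],(400,400)),cv2.resize(b[190:320,240:370],(400,400))]))
s=get_state(); print(s["tool_pos"],s["force"],s["qpos"].round(2),s["finger_gap"])
E
```

```text
[0.44893326 0.03125407 0.0699244 ] [ 2.28405912  0.54894995 10.2345112 ] [ 0.04  0.65 -0.25  2.19  0.46  0.35 -0.34] 0.01094625832497428
```

View pics/w3.png

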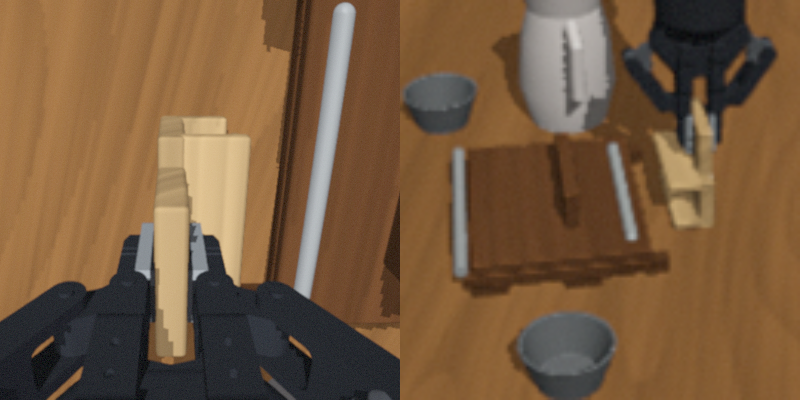

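The clip is off and upright on the board, about 15 mm clear of the stand. I'll take it a little further out, set it down, release and rise.

Request:
{"fn": "jog_arm", "kwargs": {
  "steps": [
    {"fingers": 0, "tx": -0.003, "ty": -0.004, "tz": 0, "ax": 0, "ay": 0, "az": 0},
    {"fingers": 0, "tx": -0.003, "ty": -0.012, "tz": 0, "ax": 0, "ay": 0, "az": 0},
    {"fingers": 0, "tx": -0.003, "ty": -0.02, "tz": 0, "ax": 0, "ay": 0, "az": 0},
    {"fingers": 0, "tx": -0.003, "ty": -0.025, "tz": 0, "ax": 0, "ay": 0, "az": 0},
    {"fingers": 0, "tx": -0.002, "ty": -0.025, "tz": 0, "ax": 0, "ay": 0, "az": 0},
    {"fingers": 0, "tx": -0.001, "ty": -0.025, "tz": 0, "ax": 0, "ay": 0, "az": 0},
    {"fingers": 0, "tx": -0.0005, "ty": -0.025, "tz": 0, "ax": 0, "ay": 0, "az": 0},
    {"fingers": 0, "tx": -0.0005, "ty": -0.025, "tz": 0, "ax": 0, "ay": 0, "az": 0}
  ]
}}

```text
time_s: 5.65
tool_pos: [0.4244, 0.0245, 0.0699]
tcp_rot: [0.431, 0.561, -0.431, 0.561]
force: [-1.2, -0.2, 3.0]
finger_gap: 0.0112
```

Request:
{"fn": "jog_arm", "kwargs": {
  "steps": [
    {"fingers": 0.5, "tx": 0, "ty": 0, "tz": 0, "ax": 0, "ay": 0, "az": 0},
    {"fingers": 0.5, "tx": 0, "ty": 0, "tz": 0, "ax": 0, "ay": 0, "az": 0},
    {"fingers": 0.5, "tx": 0, "ty": 0, "tz": 0, "ax": 0, "ay": 0, "az": 0},
    {"fingers": 0.5, "tx": 0, "ty": 0, "tz": 0, "ax": 0, "ay": 0, "az": 0},
    {"fingers": 0.5, "tx": -0.01, "ty": 0, "tz": 0, "ax": 0, "ay": 0, "az": 0},
    {"fingers": 0.5, "tx": -0.03, "ty": 0, "tz": 0, "ax": 0, "ay": 0, "az": 0},
    {"fingers": 0.5, "tx": -0.06, "ty": 0, "tz": 0, "ax": 0, "ay": 0, "az": 0},
    {"fingers": 0.5, "tx": -0.09, "ty": 0, "tz": 0, "ax": 0, "ay": 0, "az": 0},
    {"fingers": 0.5, "tx": -0.1, "ty": 0, "tz": 0, "ax": 0, "ay": 0, "az": 0},
    {"fingers": 0.5, "tx": -0.1, "ty": 0, "tz": 0, "ax": 0, "ay": 0, "az": 0}
  ]
}}

```text
time_s: 6.65
tool_pos: [0.4252, 0.0242, 0.1713]
tcp_rot: [0.432, 0.56, -0.43, 0.562]
force: [0.1, -0.3, 0.8]
finger_gap: 0.043
```

```bash
python3 - <<'E'
from h import *
import json
w=calibration("wrist");im=snapshot("wrist");b=snapshot("side"); cv2.imwrite("pics/w4.png",np.hstack([im[0:480,200:640],cv2.resize(b[190:320,250:350],(360,480))]))
json.dump({k:np.array(v).tolist() for k,v in w.items()},open("w4.json","w"))
s=get_state(); print(s["time_s"],s["tool_pos"],s["force"],s["finger_gap"])
E
```

```text
6.75 [0.42382174 0.02404395 0.16950688] [-0.0734352  -0.09465721 -0.43499167] 0.04270329701888499
```

View pics/w4.png

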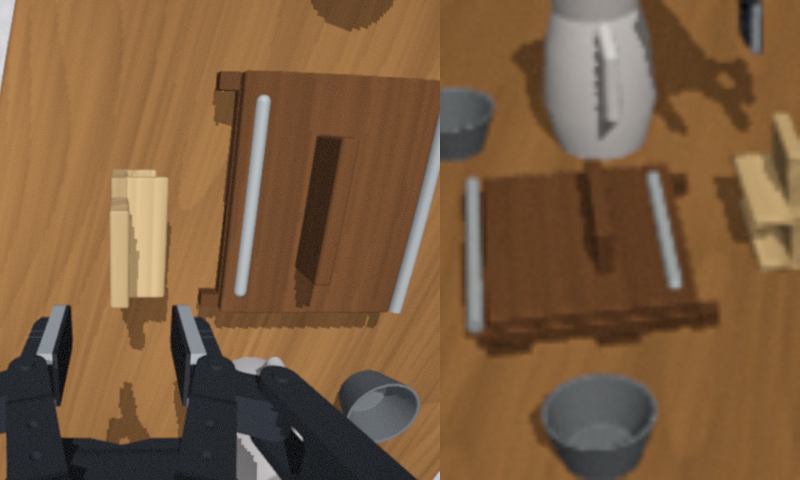

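The clip stands upright on its own at (140,235), about 35 mm clear of the stand. The rib's top face runs from (350,137) to (324,285) in the panel crop (image x is +200).

```bash
python3 - <<'E'
from h import *
import json
w=json.load(open("w4.json"))
P=plane(w,[(550,137.5),(524,285.5)],.0835);print("rib",P.round(4).tolist(),np.linalg.norm(P[0]-P[1]),"mid",P.mean(0).round(4))
F=plane(w,[(463,97),(440,295)],.054);print("strip",F.round(4).tolist(),np.linalg.norm(F[0]-F[1]))
C=plane(w,[(447,71)],.0505);print("panel corner",C.round(4))
xh=np.array([.9664,.257]);yh=np.array([-.257,.9664])
O=P.mean(0)[:2]+.015*xh; print("stand origin from rib",O,"strip mid rel",[(F.mean(0)[:2]-O)@xh,(F.mean(0)[:2]-O)@yh],"corner rel",[(C[0,:2]-O)@xh,(C[0,:2]-O)@yh])
s=get_state();T=R.from_quat(s["tcp_rot"])
tgt=P.mean(0);print("to rib mid, tool axes",T.inv().apply(np.r_[tgt[:2],.056]-s["tool_pos"]).round(4),"yaw fix",np.degrees(np.arctan2(T.as_matrix()[1,1],T.as_matrix()[0,1])))
E
```

```text
rib [[0.5418, 0.1307, 0.0835], [0.5685, 0.0347, 0.0835]] 0.09964908770194116 mid [0.5551 0.0827 0.0835]
strip [[0.4909, 0.1416, 0.054], [0.5275, 0.0013, 0.054]] 0.14505969004634864
panel corner [[0.4759 0.1544 0.0505]]
stand origin from rib [0.56964385 0.08657159] strip mid rel [np.float64(-0.06229914554578424), np.float64(0.0009345299377479307)] corner rel [np.float64(-0.07314319603224534), np.float64(0.08966142508907116)]
to rib mid, tool axes [ 0.1134  0.1421 -0.0229] yaw fix 14.928787039421213
```

Request:
{"fn": "jog_arm", "kwargs": {
  "steps": [
    {"fingers": 0.5, "tx": 0, "ty": 0.045, "tz": -0.008, "ax": 0, "ay": 0, "az": 0},
    {"fingers": 0.5, "tx": 0, "ty": 0.09, "tz": -0.016, "ax": 0, "ay": 0, "az": 0},
    {"fingers": 0.5, "tx": 0.01, "ty": 0.13, "tz": -0.023, "ax": 0, "ay": 0, "az": 0},
    {"fingers": 0.5, "tx": 0.04, "ty": 0.142, "tz": -0.023, "ax": 0, "ay": 0, "az": 0},
    {"fingers": 0.5, "tx": 0.07, "ty": 0.142, "tz": -0.023, "ax": 0, "ay": 0, "az": 0},
    {"fingers": 0.5, "tx": 0.09, "ty": 0.142, "tz": -0.023, "ax": 0, "ay": 0, "az": 0},
    {"fingers": 0.5, "tx": 0.105, "ty": 0.142, "tz": -0.023, "ax": 0, "ay": 0, "az": 0},
    {"fingers": 0.5, "tx": 0.112, "ty": 0.142, "tz": -0.023, "ax": 0, "ay": 0, "az": 0},
    {"fingers": 0.5, "tx": 0.112, "ty": 0.142, "tz": -0.023, "ax": 0, "ay": 0, "az": 0},
    {"fingers": 0, "tx": 0.112, "ty": 0.142, "tz": -0.023, "ax": 0, "ay": 0, "az": 0},
    {"fingers": 0, "tx": 0.112, "ty": 0.142, "tz": -0.023, "ax": 0, "ay": 0, "az": 0},
    {"fingers": 0, "tx": 0.112, "ty": 0.142, "tz": -0.023, "ax": 0, "ay": 0, "az": 0},
    {"fingers": 0, "tx": 0.112, "ty": 0.142, "tz": -0.023, "ax": 0, "ay": 0, "az": 0},
    {"fingers": 0, "tx": 0.112, "ty": 0.142, "tz": -0.023, "ax": 0, "ay": 0, "az": 0},
    {"fingers": 0, "tx": 0.112, "ty": 0.142, "tz": -0.023, "ax": 0, "ay": 0, "az": 0}
  ]
}}

```text
time_s: 8.25
tool_pos: [0.5556, 0.0833, 0.0587]
tcp_rot: [0.431, 0.56, -0.431, 0.561]
force: [-1.7, -0.5, 6.3]
finger_gap: 0.0108
```

Request:
{"fn": "jog_arm", "kwargs": {
  "steps": [
    {"fingers": 0, "tx": -0.0036, "ty": 0.0008, "tz": 0, "ax": 0, "ay": 0, "az": 0.0436},
    {"fingers": 0, "tx": -0.0072, "ty": 0.0017, "tz": 0, "ax": 0, "ay": 0, "az": 0.0873},
    {"fingers": 0, "tx": -0.0142, "ty": 0.004, "tz": 0, "ax": 0, "ay": 0, "az": 0.1745},
    {"fingers": 0, "tx": -0.021, "ty": 0.0068, "tz": 0, "ax": 0, "ay": 0, "az": 0.2618},
    {"fingers": 0, "tx": -0.0275, "ty": 0.0103, "tz": 0, "ax": 0, "ay": 0, "az": 0.3491}
  ]
}}

```text
time_s: 8.75
tool_pos: [0.5595, 0.0842, 0.0699]
tcp_rot: [0.488, 0.507, -0.366, 0.608]
force: [28.5, 24.2, -65.2]
finger_gap: 0.0106
```

```bash
python3 - <<'E'
from h import *
s=get_state(); M=R.from_quat(s["tcp_rot"]).as_matrix(); print(s["tool_pos"],"tool x",M[:,0].round(3),"tilt",np.degrees(np.arctan2(-M[:2,0]@[.9664,.257],-M[2,0])),s["force"],s["torque"],s["qpos"].round(2),s["finger_gap"])
E
```

```text
[0.55952875 0.08422239 0.06990038] tool x [ 0.217  0.049 -0.975] tilt -12.86063198515399 [ 28.52886343  24.20216925 -65.16463611] [3.83156707 0.40752812 0.39974361] [ 0.02  0.7  -0.32  2.09  0.97  0.25 -0.87] 0.01064348657367179
```

That sign was wrong: the tool tilted the opposite way to the fold, and the force rose to 75 N, under the 120 N limit. I'll back it out gently.

Request:
{"fn": "jog_arm", "kwargs": {
  "steps": [
    {"fingers": 0, "tx": 0.0045, "ty": -0.0038, "tz": 0, "ax": 0, "ay": 0, "az": -0.07},
    {"fingers": 0, "tx": 0.009, "ty": -0.0075, "tz": 0, "ax": 0, "ay": 0, "az": -0.14},
    {"fingers": 0, "tx": 0.013, "ty": -0.011, "tz": 0, "ax": 0, "ay": 0, "az": -0.2}
  ]
}}

```text
time_s: 9.05
tool_pos: [0.5561, 0.0826, 0.0631]
tcp_rot: [0.438, 0.55, -0.424, 0.571]
force: [-2.1, 9.3, 54.1]
finger_gap: 0.0112
```

```bash
cat > st.py <<'E'
from h import *
s=get_state(); M=R.from_quat(s["tcp_rot"]).as_matrix(); xh=np.array([.9664,.257]);yh=np.array([-.257,.9664])
r=s["tool_pos"][:2]-[.6353,.104]
print(s["time_s"],"rel hinge x,y,z mm",(np.array([r@xh,r@yh,s["tool_pos"][2]-.0405])*1e3).round(1),"tilt",np.degrees(np.arctan2(-M[:2,0]@xh,-M[2,0])).round(2),"F",s["force"].round(1),"q",s["qpos"].round(2),"gap",s["finger_gap"].round(4)); print(M.round(3).tolist())
E
python3 st.py
```

```text
Traceback (most recent call last):
  File "st.py", line 4, in <module>
    print(s["time_s"],"rel hinge x,y,z mm",(np.array([r@xh,r@yh,s["tool_pos"][2]-.0405])*1e3).round(1),"tilt",np.degrees(np.arctan2(-M[:2,0]@xh,-M[2,0])).round(2),"F",s["force"].round(1),"q",s["qpos"].round(2),"gap",s["finger_gap"].round(4)); print(M.round(3).tolist())
                                                                                                                                                                                                                        ^^^^^^^^^^^^^^^^^^^^^
AttributeError: 'float' object has no attribute 'round'
```

Request:
{"fn": "jog_arm", "kwargs": {
  "steps": [
    {"fingers": 0, "tx": -0.0015, "ty": 0, "tz": 0, "ax": 0, "ay": 0, "az": 0},
    {"fingers": 0, "tx": -0.003, "ty": 0, "tz": 0, "ax": 0, "ay": 0, "az": 0},
    {"fingers": 0.4, "tx": -0.003, "ty": 0, "tz": 0, "ax": 0, "ay": 0, "az": 0},
    {"fingers": 0.4, "tx": -0.003, "ty": 0, "tz": 0, "ax": 0, "ay": 0, "az": 0},
    {"fingers": 0.4, "tx": -0.003, "ty": 0, "tz": 0, "ax": 0, "ay": 0, "az": 0},
    {"fingers": 0.4, "tx": -0.003, "ty": 0, "tz": 0, "ax": 0, "ay": 0, "az": 0}
  ]
}}

```text
time_s: 9.65
tool_pos: [0.5504, 0.0718, 0.0613]
tcp_rot: [0.432, 0.548, -0.432, 0.57]
force: [0.8, -0.7, 0.7]
finger_gap: 0.0341
```

```bash
sed -i 's/s\["finger_gap"\].round(4)/s["finger_gap"]/' st.py; python3 st.py
```

```text
9.65 rel hinge x,y,z mm [-90.3  -9.3  20.8] tilt -1.1 F [ 0.8 -0.7  0.7] q [ 0.15  0.79 -0.55  1.93  0.75  0.61 -0.64] gap 0.03409881113913081
[[0.025, 0.967, 0.252], [-0.019, 0.252, -0.967], [-1.0, 0.019, 0.025]]
```

Request:
{"fn": "jog_arm", "kwargs": {
  "steps": [
    {"fingers": 0.4, "tx": 0, "ty": 0.007, "tz": -0.009, "ax": 0, "ay": 0.025, "az": -0.02},
    {"fingers": 0.4, "tx": 0.003, "ty": 0.007, "tz": -0.009, "ax": 0, "ay": 0.025, "az": -0.02},
    {"fingers": 0, "tx": 0.003, "ty": 0.007, "tz": -0.009, "ax": 0, "ay": 0.025, "az": -0.02},
    {"fingers": 0, "tx": 0.003, "ty": 0.007, "tz": -0.009, "ax": 0, "ay": 0.025, "az": -0.02},
    {"fingers": 0, "tx": 0.003, "ty": 0.007, "tz": -0.009, "ax": 0, "ay": 0.025, "az": -0.02},
    {"fingers": 0, "tx": 0.003, "ty": 0.007, "tz": -0.009, "ax": 0, "ay": 0.025, "az": -0.02},
    {"fingers": 0, "tx": 0.003, "ty": 0.007, "tz": -0.009, "ax": 0, "ay": 0.025, "az": -0.02}
  ]
}}

```text
time_s: 10.35
tool_pos: [0.5556, 0.0826, 0.0582]
tcp_rot: [0.433, 0.56, -0.432, 0.559]
force: [4.9, -0.1, -6.2]
finger_gap: 0.0108
```

```bash
python3 st.py
```

```text
10.35 rel hinge x,y,z mm [-82.5  -0.2  17.7] tilt -0.03 F [ 4.9 -0.1 -6.2] q [ 0.16  0.82 -0.57  1.89  0.71  0.65 -0.6 ] gap 0.010779606680355337
[[0.0, 0.968, 0.252], [0.001, 0.252, -0.968], [-1.0, 0.001, -0.001]]
```

Request:
{"fn": "jog_arm", "kwargs": {
  "steps": [
    {"fingers": 0, "tx": -0.0036, "ty": 0.0009, "tz": 0, "ax": 0, "ay": 0, "az": -0.0436},
    {"fingers": 0, "tx": -0.0072, "ty": 0.0019, "tz": 0, "ax": 0, "ay": 0, "az": -0.0873},
    {"fingers": 0, "tx": -0.0107, "ty": 0.003, "tz": 0, "ax": 0, "ay": 0, "az": -0.131},
    {"fingers": 0, "tx": -0.0142, "ty": 0.0044, "tz": 0, "ax": 0, "ay": 0, "az": -0.1745}
  ]
}}

```text
time_s: 10.75
tool_pos: [0.5596, 0.0837, 0.072]
tcp_rot: [0.382, 0.596, -0.48, 0.519]
force: [5.0, -1.3, -9.5]
finger_gap: 0.0107
```

```bash
python3 st.py
```

```text
10.75 rel hinge x,y,z mm [-78.4  -0.2  31.5] tilt 10.08 F [ 5.  -1.3 -9.5] q [ 0.17  0.88 -0.64  1.7   0.58  0.95 -0.47] gap 0.010677716453781187
[[-0.17, 0.953, 0.252], [-0.043, 0.249, -0.968], [-0.985, -0.175, -0.001]]
```

Request:
{"fn": "jog_arm", "kwargs": {
  "steps": [
    {"fingers": 0, "tx": -0.0072, "ty": 0.0019, "tz": 0, "ax": 0, "ay": 0, "az": -0.0873},
    {"fingers": 0, "tx": -0.0142, "ty": 0.0044, "tz": 0, "ax": 0, "ay": 0, "az": -0.1745},
    {"fingers": 0, "tx": -0.0209, "ty": 0.0074, "tz": 0, "ax": 0, "ay": 0, "az": -0.2618},
    {"fingers": 0, "tx": -0.0273, "ty": 0.0111, "tz": 0, "ax": 0, "ay": 0, "az": -0.3491},
    {"fingers": 0, "tx": -0.0334, "ty": 0.0153, "tz": 0, "ax": 0, "ay": 0, "az": -0.4363}
  ]
}}

```text
time_s: 11.25
tool_pos: [0.5795, 0.0887, 0.1024]
tcp_rot: [0.243, 0.664, -0.581, 0.403]
force: [1.9, -2.8, -8.1]
finger_gap: 0.0106
```

```bash
python3 st.py
```

```text
11.25 rel hinge x,y,z mm [-57.8  -0.5  61.9] tilt 35.21 F [ 1.9 -2.8 -8.1] q [ 0.05  1.1  -0.61  1.17  0.43  1.63 -0.3 ] gap 0.010574306814011648
[[-0.558, 0.79, 0.253], [-0.146, 0.207, -0.967], [-0.817, -0.577, -0.0]]
```

Request:
{"fn": "jog_arm", "kwargs": {
  "steps": [
    {"fingers": 0, "tx": -0.0036, "ty": 0.0009, "tz": 0, "ax": 0, "ay": 0, "az": -0.0436},
    {"fingers": 0, "tx": -0.0072, "ty": 0.0019, "tz": 0, "ax": 0, "ay": 0, "az": -0.0873},
    {"fingers": 0, "tx": -0.0114, "ty": 0.0033, "tz": 0, "ax": 0, "ay": 0, "az": -0.14}
  ]
}}

```text
time_s: 11.55
tool_pos: [0.5883, 0.0908, 0.1099]
tcp_rot: [0.196, 0.679, -0.608, 0.361]
force: [-1.1, -2.7, -4.1]
finger_gap: 0.0106
```

```bash
python3 st.py
```

```text
11.55 rel hinge x,y,z mm [-48.8  -0.6  69.4] tilt 43.17 F [-1.1 -2.7 -4.1] q [-0.    1.2  -0.58  0.97  0.41  1.85 -0.26] gap 0.010559655817575082
[[-0.662, 0.706, 0.253], [-0.173, 0.185, -0.967], [-0.729, -0.684, 0.0]]
```

The panel is at about 43°. I'll release the rib and back off along the tool axis.

Request:
{"fn": "jog_arm", "kwargs": {
  "steps": [
    {"fingers": 0.4, "tx": 0, "ty": 0, "tz": 0, "ax": 0, "ay": 0, "az": 0},
    {"fingers": 0.4, "tx": 0, "ty": 0, "tz": 0, "ax": 0, "ay": 0, "az": 0},
    {"fingers": 0.4, "tx": 0, "ty": 0, "tz": 0, "ax": 0, "ay": 0, "az": 0},
    {"fingers": 0.4, "tx": -0.01, "ty": 0, "tz": 0, "ax": 0, "ay": 0, "az": 0},
    {"fingers": 0.4, "tx": -0.03, "ty": 0, "tz": 0, "ax": 0, "ay": 0, "az": 0},
    {"fingers": 0.4, "tx": -0.055, "ty": 0, "tz": 0, "ax": 0, "ay": 0, "az": 0},
    {"fingers": 0.4, "tx": -0.07, "ty": 0, "tz": 0, "ax": 0, "ay": 0, "az": 0},
    {"fingers": 0.4, "tx": -0.07, "ty": 0, "tz": 0, "ax": 0, "ay": 0, "az": 0}
  ]
}}

```text
time_s: 12.35
tool_pos: [0.631, 0.1026, 0.1583]
tcp_rot: [0.196, 0.681, -0.608, 0.359]
force: [-0.1, 0.1, -2.1]
finger_gap: 0.0341
```

```bash
python3 st.py
```

```text
12.35 rel hinge x,y,z mm [ -4.5  -0.2 117.8] tilt 43.39 F [-0.1  0.1 -2.1] q [-0.22  1.19 -0.    0.73  0.03  1.98  0.04] gap 0.03414224611145552
[[-0.666, 0.703, 0.251], [-0.169, 0.185, -0.968], [-0.727, -0.687, -0.004]]
```

Request:
{"fn": "jog_arm", "kwargs": {
  "steps": [
    {"fingers": 0, "tx": -0.012, "ty": -0.027, "tz": 0, "ax": 0, "ay": 0, "az": 0.14},
    {"fingers": 0, "tx": -0.024, "ty": -0.055, "tz": 0, "ax": 0, "ay": 0, "az": 0.28},
    {"fingers": 0, "tx": -0.036, "ty": -0.082, "tz": 0, "ax": 0, "ay": 0, "az": 0.42},
    {"fingers": 0, "tx": -0.036, "ty": -0.082, "tz": 0, "ax": 0, "ay": 0, "az": 0.56},
    {"fingers": 0, "tx": -0.005, "ty": -0.108, "tz": 0, "ax": 0, "ay": 0, "az": 0.7},
    {"fingers": 0, "tx": 0.025, "ty": -0.135, "tz": 0, "ax": 0, "ay": 0, "az": 0.757},
    {"fingers": 0, "tx": 0.055, "ty": -0.161, "tz": 0, "ax": 0, "ay": 0, "az": 0.757},
    {"fingers": 0, "tx": 0.055, "ty": -0.161, "tz": 0, "ax": 0, "ay": 0, "az": 0.757},
    {"fingers": 0, "tx": 0.055, "ty": -0.161, "tz": 0, "ax": 0, "ay": 0, "az": 0.757}
  ]
}}

```text
time_s: 13.25
tool_pos: [0.4809, 0.0635, 0.23]
tcp_rot: [0.433, 0.559, -0.432, 0.559]
force: [0.8, -0.3, 0.3]
finger_gap: 0.0002
```

```bash
python3 st.py; python3 - <<'E'
from h import *
a=snapshot("side");b=snapshot("scene")
cv2.imwrite("pics/p5.png",np.hstack([cv2.resize(a[140:340,220:370],(390,520)),cv2.resize(b[180:340,220:340],(390,520))]))
E
```

```text
13.25 rel hinge x,y,z mm [-159.6    0.6  189.5] tilt -0.08 F [ 0.8 -0.3  0.3] q [-0.15  0.4  -0.06  1.97  0.03  0.78  0.04] gap 0.00022447307430233194
[[0.001, 0.968, 0.251], [0.002, 0.251, -0.968], [-1.0, 0.001, -0.002]]
```

View pics/p5.png

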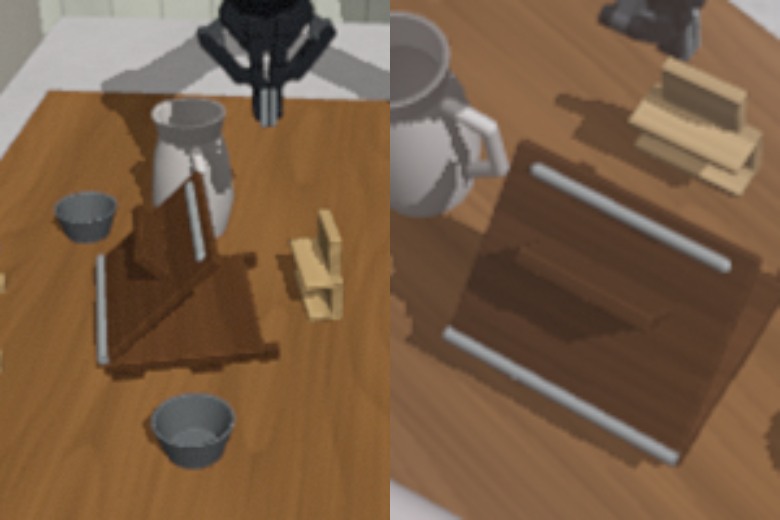

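The panel is at about 43° and the clip still stands upright at right. Now I'll push the panel from the front with shut fingers, rising as it folds.

Request:
{"fn": "jog_arm", "kwargs": {
  "steps": [
    {"fingers": 0, "tx": 0.045, "ty": 0, "tz": 0, "ax": 0, "ay": 0, "az": 0},
    {"fingers": 0, "tx": 0.09, "ty": 0, "tz": 0, "ax": 0, "ay": 0, "az": 0},
    {"fingers": 0, "tx": 0.112, "ty": 0, "tz": 0, "ax": 0, "ay": 0, "az": 0},
    {"fingers": 0, "tx": 0.112, "ty": 0.025, "tz": 0, "ax": 0, "ay": 0, "az": 0},
    {"fingers": 0, "tx": 0.112, "ty": 0.041, "tz": 0, "ax": 0, "ay": 0, "az": 0},
    {"fingers": 0, "tx": 0.111, "ty": 0.048, "tz": 0, "ax": 0, "ay": 0, "az": 0},
    {"fingers": 0, "tx": 0.11, "ty": 0.054, "tz": 0, "ax": 0, "ay": 0, "az": 0},
    {"fingers": 0, "tx": 0.105, "ty": 0.064, "tz": 0, "ax": 0, "ay": 0, "az": 0},
    {"fingers": 0, "tx": 0.1, "ty": 0.074, "tz": 0, "ax": 0, "ay": 0, "az": 0},
    {"fingers": 0, "tx": 0.096, "ty": 0.085, "tz": 0, "ax": 0, "ay": 0, "az": 0}
  ]
}}

```text
time_s: 14.35
tool_pos: [0.5555, 0.0828, 0.1318]
tcp_rot: [0.428, 0.564, -0.438, 0.555]
force: [-10.7, -2.9, 9.3]
finger_gap: -0.0002
```

```bash
python3 st.py
```

```text
14.35 rel hinge x,y,z mm [-82.5   0.1  91.3] tilt 1.12 F [-10.7  -2.9   9.3] q [-0.17  0.64 -0.04  1.84  0.04  0.68  0.02] gap -0.00022768915164500414
[[-0.019, 0.968, 0.251], [-0.003, 0.251, -0.968], [-1.0, -0.02, -0.002]]
```

Request:
{"fn": "jog_arm", "kwargs": {
  "steps": [
    {"fingers": 0, "tx": -0.004, "ty": 0.0115, "tz": 0, "ax": 0, "ay": 0, "az": 0},
    {"fingers": 0, "tx": -0.006, "ty": 0.0235, "tz": 0, "ax": 0, "ay": 0, "az": 0},
    {"fingers": 0, "tx": -0.007, "ty": 0.0355, "tz": 0, "ax": 0, "ay": 0, "az": 0},
    {"fingers": 0, "tx": -0.007, "ty": 0.045, "tz": 0, "ax": 0, "ay": 0, "az": 0},
    {"fingers": 0, "tx": -0.007, "ty": 0.054, "tz": 0, "ax": 0, "ay": 0, "az": 0},
    {"fingers": 0, "tx": -0.007, "ty": 0.063, "tz": 0, "ax": 0, "ay": 0, "az": 0},
    {"fingers": 0, "tx": -0.007, "ty": 0.07, "tz": 0, "ax": 0, "ay": 0, "az": 0},
    {"fingers": 0, "tx": -0.007, "ty": 0.075, "tz": 0, "ax": 0, "ay": 0, "az": 0},
    {"fingers": 0, "tx": -0.007, "ty": 0.075, "tz": 0, "ax": 0, "ay": 0, "az": 0}
  ]
}}

```text
time_s: 15.25
tool_pos: [0.64, 0.1046, 0.1415]
tcp_rot: [0.434, 0.558, -0.431, 0.56]
force: [-0.0, -0.3, 10.5]
finger_gap: -0.0001
```

```bash
python3 st.py;  python3 - <<'E'
from h import *
a=snapshot("side");b=snapshot("scene")
cv2.imwrite("pics/p6a.png",a);cv2.imwrite("pics/p6b.png",b)
cv2.imwrite("pics/p6.png",np.hstack([cv2.resize(a[160:310,240:360],None,fx=3.3,fy=3.3,interpolation=cv2.INTER_CUBIC),cv2.resize(b[200:350,220:340],None,fx=3.3,fy=3.3,interpolation=cv2.INTER_CUBIC)]))
E
```

```text
15.25 rel hinge x,y,z mm [  4.7  -0.6 101. ] tilt -0.29 F [-0.  -0.3 10.5] q [-0.18  0.72 -0.04  1.61  0.04  0.8   0.02] gap -0.00012801035851666624
[[0.005, 0.968, 0.251], [0.002, 0.251, -0.968], [-1.0, 0.005, -0.001]]
```

View pics/p6.png

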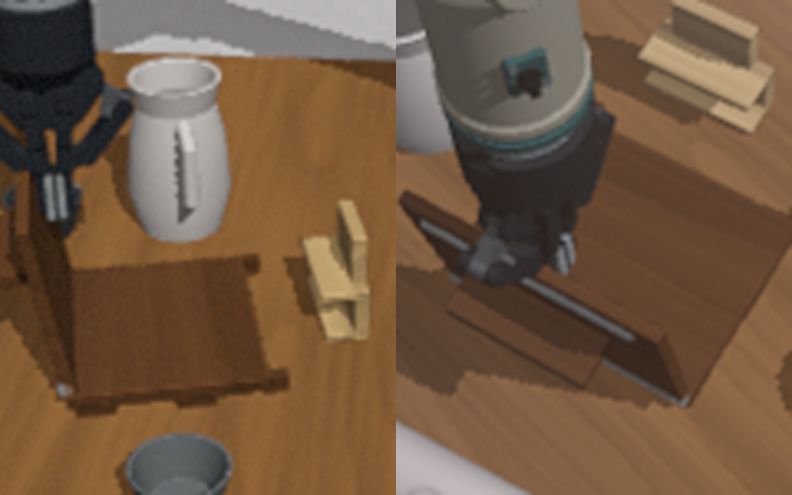

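The panel is a little past upright, and the fingers' elbow is close above its edge (Fz about 10 N). I'll raise a little before finishing the push.

Request:
{"fn": "jog_arm", "kwargs": {
  "steps": [
    {"fingers": 0, "tx": -0.006, "ty": 0, "tz": 0, "ax": 0, "ay": 0, "az": 0},
    {"fingers": 0, "tx": -0.012, "ty": 0, "tz": 0, "ax": 0, "ay": 0, "az": 0},
    {"fingers": 0, "tx": -0.012, "ty": 0, "tz": 0, "ax": 0, "ay": 0, "az": 0}
  ]
}}

```text
time_s: 15.65
tool_pos: [0.6371, 0.1043, 0.1521]
tcp_rot: [0.433, 0.56, -0.432, 0.559]
force: [0.4, -0.3, -0.7]
finger_gap: -0.0001
```

```bash
python3 st.py
```

```text
15.65 rel hinge x,y,z mm [  1.9  -0.2 111.6] tilt -0.02 F [ 0.4 -0.3 -0.7] q [-0.18  0.71 -0.04  1.61  0.04  0.83  0.02] gap -7.381571549614857e-05
[[0.0, 0.968, 0.252], [0.002, 0.252, -0.968], [-1.0, 0.0, -0.002]]
```

Request:
{"fn": "jog_arm", "kwargs": {
  "steps": [
    {"fingers": 0, "tx": 0, "ty": 0.004, "tz": 0, "ax": 0, "ay": 0, "az": 0},
    {"fingers": 0, "tx": 0, "ty": 0.008, "tz": 0, "ax": 0, "ay": 0, "az": 0},
    {"fingers": 0, "tx": 0, "ty": 0.012, "tz": 0, "ax": 0, "ay": 0, "az": 0},
    {"fingers": 0, "tx": 0, "ty": 0.015, "tz": 0, "ax": 0, "ay": 0, "az": 0},
    {"fingers": 0, "tx": 0, "ty": 0.015, "tz": 0, "ax": 0, "ay": 0, "az": 0}
  ]
}}

```text
time_s: 16.15
tool_pos: [0.6499, 0.1074, 0.1505]
tcp_rot: [0.432, 0.561, -0.433, 0.558]
force: [-4.4, -0.8, -1.3]
finger_gap: 0.0
```

```bash
python3 st.py
```

```text
16.15 rel hinge x,y,z mm [ 15.   -0.5 110. ] tilt 0.23 F [-4.4 -0.8 -1.3] q [-0.18  0.73 -0.04  1.56  0.04  0.85  0.02] gap 4.139213323397931e-06
[[-0.004, 0.968, 0.251], [0.0, 0.251, -0.968], [-1.0, -0.004, -0.001]]
```

Request:
{"fn": "jog_arm", "kwargs": {
  "steps": [
    {"fingers": 0, "tx": -0.002, "ty": -0.02, "tz": 0, "ax": 0, "ay": 0, "az": 0},
    {"fingers": 0, "tx": -0.01, "ty": -0.06, "tz": 0, "ax": 0, "ay": 0, "az": 0},
    {"fingers": 0, "tx": -0.04, "ty": -0.1, "tz": 0, "ax": 0, "ay": 0, "az": 0},
    {"fingers": 0, "tx": -0.06, "ty": -0.14, "tz": 0, "ax": 0, "ay": 0, "az": 0},
    {"fingers": 0, "tx": -0.08, "ty": -0.18, "tz": 0, "ax": 0, "ay": 0, "az": 0},
    {"fingers": 0, "tx": -0.08, "ty": -0.18, "tz": 0, "ax": 0, "ay": 0, "az": 0},
    {"fingers": 0, "tx": -0.08, "ty": -0.18, "tz": 0, "ax": 0, "ay": 0, "az": 0}
  ]
}}

```text
time_s: 16.85
tool_pos: [0.4787, 0.0627, 0.2334]
tcp_rot: [0.434, 0.558, -0.431, 0.56]
force: [0.0, 0.4, 0.4]
finger_gap: -0.0002
```

```bash
python3 - <<'E'
from h import *
a=snapshot("side");b=snapshot("scene")
cv2.imwrite("pics/p7a.png",a);cv2.imwrite("pics/p7b.png",b)
cv2.imwrite("pics/p7.png",np.hstack([cv2.resize(a[170:300,220:320],None,fx=4,fy=4,interpolation=cv2.INTER_CUBIC),cv2.resize(b[220:350,215:315],None,fx=4,fy=4,interpolation=cv2.INTER_CUBIC)]))
H=np.array([.6353,.104]);xh=np.array([.9664,.257]);yh=np.array([-.257,.9664])
A=calibration("side");B=calibration("scene")
for t in (100,105,110,115):
    t=np.radians(t);L=[]
    for r,n in((.143,0),(.143,.010)):
      for y in(.09,-.09):
        X=-r*np.cos(t)+n*np.sin(t);Z=r*np.sin(t)+n*np.cos(t)
        L.append(np.r_[H+X*xh+y*yh,.0405+Z])
    print(np.degrees(t).round(),"side",((proj(A,L)-[220,170])*4).round(0).tolist(),"scene",((proj(B,L)-[215,220])*4).round(0).tolist())
E
```

```text
100.0 side [[111.0, 240.0], [110.0, 102.0], [94.0, 244.0], [95.0, 106.0]] scene [[345.0, 316.0], [25.0, 148.0], [334.0, 335.0], [14.0, 165.0]]
105.0 side [[90.0, 246.0], [91.0, 107.0], [73.0, 252.0], [77.0, 112.0]] scene [[331.0, 340.0], [11.0, 170.0], [321.0, 360.0], [1.0, 188.0]]
110.0 side [[69.0, 254.0], [74.0, 114.0], [53.0, 260.0], [59.0, 120.0]] scene [[318.0, 365.0], [-2.0, 192.0], [308.0, 384.0], [-12.0, 211.0]]
115.0 side [[50.0, 263.0], [56.0, 122.0], [34.0, 271.0], [43.0, 129.0]] scene [[306.0, 389.0], [-14.0, 216.0], [296.0, 409.0], [-24.0, 234.0]]
```

View pics/p7.png

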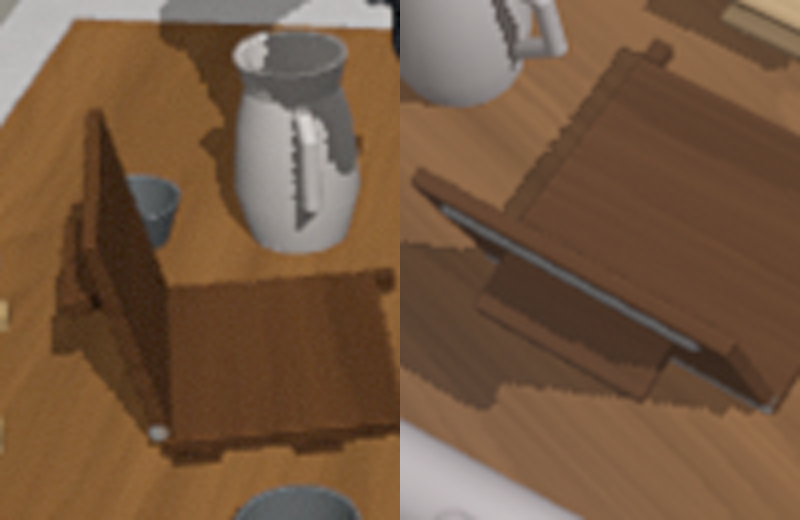

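The panel is past upright. In the scene half the catch strip runs (40,207) to (298,348) crop px. The edge corners match about 104°. I'll refine this from the strip.

```bash
cat > ang.py <<'E'
import sys
from h import *
H=np.array([.6353,.104]);xh=np.array([.9664,.257]);yh=np.array([-.257,.9664]);B=calibration("scene")
def strip(t,n=.0135,r=.129):
    t=np.radians(t);X=-r*np.cos(t)+n*np.sin(t);Z=r*np.sin(t)+n*np.cos(t)
    return proj(B,[np.r_[H+X*xh+y*yh,.0405+Z] for y in(-.07,0,.07)])
def line(im,x0,y0,x1,y1):
    h=cv2.cvtColor(im,cv2.COLOR_BGR2HSV);m=np.zeros(im.shape[:2],np.uint8);m[y0:y1,x0:x1]=255
    m[(h[...,1]>70)|(h[...,2]<80)]=0
    n,l,st,_=cv2.connectedComponentsWithStats(m,connectivity=8)
    k=1+np.argmax(st[1:,4]);p=np.argwhere(l==k)[:,::-1].astype(np.float32);print("blob",st[k])
    return cv2.fitLine(p,cv2.DIST_L2,0,.01,.01).ravel()
def off(L,pts): # perpendicular offsets
    nrm=np.array([-L[1],L[0]]);nrm*=np.sign(nrm[1]);return (pts-L[2:])@nrm
a=line(cv2.imread("pics/scene0.png"),308,252,338,270);b0=off(a,strip(0)).round(2);print("bias flat",b0)
f,box=sys.argv[1],list(map(int,sys.argv[2:6]))
L=line(cv2.imread(f),*box)
for t in range(int(sys.argv[6]),int(sys.argv[6])+13,2): print(t,off(L,strip(t)).round(2))
E
python3 ang.py pics/p7b.png 222 265 296 312 98
python3 - <<'E'
# side: hinge-end & panel far-corner sanity via the scene rod bias
from h import *
from math import *
H=np.array([.6353,.104]);xh=np.array([.9664,.257]);yh=np.array([-.257,.9664])
for n in("side","scene"):
    print(n,proj(calibration(n),[np.r_[H+y*yh,.0405] for y in(.09,-.09)]).round(1).tolist())
E
```

```text
blob [311 254  23  14 110]
bias flat [-1.42 -1.59 -1.77]
blob [225 272  64  35 131]
98 [-5.39 -5.9  -6.45]
100 [-3.04 -3.51 -4.01]
102 [-0.68 -1.1  -1.55]
104 [1.68 1.31 0.92]
106 [4.04 3.73 3.38]
108 [6.4  6.14 5.84]
110 [8.75 8.54 8.3 ]
side [[264.1, 279.5], [261.7, 240.9]]
scene [[309.9, 317.4], [239.7, 279.7]]
```

```bash
sed -i 's/off(L,strip(t))/off(L,strip(t,.012,.1335))/' ang.py; python3 ang.py pics/p7b.png 222 265 296 312 98 | tail -7
python3 - <<'E'
from h import *
from scipy.optimize import least_squares
# rod line in scene0 vs hinge prediction (bias check), rod assumed coaxial with hinge
im=cv2.imread("pics/scene0.png");h=cv2.cvtColor(im,cv2.COLOR_BGR2HSV);m=np.zeros(im.shape[:2],np.uint8);m[276:325,232:312]=255;m[(h[...,1]>70)|(h[...,2]<80)]=0
n,l,st,c=cv2.connectedComponentsWithStats(m);k=1+np.argmax(st[1:,4]);print(st[k],c[k])
H=np.array([.6353,.104]);xh=np.array([.9664,.257]);yh=np.array([-.257,.9664])
print("pred",proj(calibration("scene"),[np.r_[H+x*xh,z] for x,z in((0,.0405),(0,.0455),(.007,.0405),(.011,.0405))]).round(1).tolist())
im=cv2.imread("pics/w1.png");h=cv2.cvtColor(im,cv2.COLOR_BGR2HSV);m=np.zeros(im.shape[:2],np.uint8);m[75:280,460:515]=255;m[(h[...,1]>70)|(h[...,2]<80)]=0
n,l,st,c=cv2.connectedComponentsWithStats(m);k=1+np.argmax(st[1:,4]);print("wrist",st[k],c[k])
import json;w=json.load(open("w1.json"));print(proj(w,[np.r_[H+x*xh,z] for x,z in((0,.0405),(0,.0455),(.007,.0405),(.011,.0405))]).round(1).tolist())
E
```

```text
98 [-6.61 -7.15 -7.73]
100 [-4.17 -4.67 -5.19]
102 [-1.73 -2.17 -2.64]
104 [ 0.72  0.33 -0.09]
106 [3.17 2.84 2.47]
108 [5.62 5.34 5.03]
110 [8.07 7.84 7.58]
[236 280  73  43 435] [272.26666667 301.26666667]
pred [[273.9, 298.1], [273.7, 297.1], [272.2, 300.7], [271.2, 302.2]]
wrist [ 465   81   44  192 2283] [486.87779238 174.29610162]
[[475.5, 180.7], [477.6, 181.5], [482.6, 181.0], [486.6, 181.1]]
```

Fingertip geometry gives about 105° and the strip about 103.7°, so I need roughly 6° more, or about 12 mm of push at the same height.

Request:
{"fn": "jog_arm", "kwargs": {
  "steps": [
    {"fingers": 0, "tx": 0.02, "ty": 0.045, "tz": 0, "ax": 0, "ay": 0, "az": 0},
    {"fingers": 0, "tx": 0.05, "ty": 0.085, "tz": 0, "ax": 0, "ay": 0, "az": 0},
    {"fingers": 0, "tx": 0.08, "ty": 0.12, "tz": 0, "ax": 0, "ay": 0, "az": 0},
    {"fingers": 0, "tx": 0.08, "ty": 0.15, "tz": 0, "ax": 0, "ay": 0, "az": 0},
    {"fingers": 0, "tx": 0.08, "ty": 0.17, "tz": 0, "ax": 0, "ay": 0, "az": 0},
    {"fingers": 0, "tx": 0.08, "ty": 0.179, "tz": 0, "ax": 0, "ay": 0, "az": 0},
    {"fingers": 0, "tx": 0.08, "ty": 0.183, "tz": 0, "ax": 0, "ay": 0, "az": 0},
    {"fingers": 0, "tx": 0.08, "ty": 0.186, "tz": 0, "ax": 0, "ay": 0, "az": 0},
    {"fingers": 0, "tx": 0.08, "ty": 0.189, "tz": 0, "ax": 0, "ay": 0, "az": 0},
    {"fingers": 0, "tx": 0.08, "ty": 0.192, "tz": 0, "ax": 0, "ay": 0, "az": 0},
    {"fingers": 0, "tx": 0.08, "ty": 0.192, "tz": 0, "ax": 0, "ay": 0, "az": 0}
  ]
}}

```text
time_s: 18.05
tool_pos: [0.6626, 0.1105, 0.152]
tcp_rot: [0.433, 0.56, -0.432, 0.559]
force: [-3.4, -0.7, -0.2]
finger_gap: -0.0004
```

```bash
python3 st.py
```

```text
18.05 rel hinge x,y,z mm [ 28.1  -0.8 111.5] tilt 0.01 F [-3.4 -0.7 -0.2] q [-0.18  0.74 -0.04  1.52  0.04  0.87  0.02] gap -0.00037028110136102567
[[-0.001, 0.968, 0.251], [0.001, 0.251, -0.968], [-1.0, -0.0, -0.001]]
```

Request:
{"fn": "jog_arm", "kwargs": {
  "steps": [
    {"fingers": 0, "tx": -0.002, "ty": -0.02, "tz": 0, "ax": 0, "ay": 0, "az": 0},
    {"fingers": 0, "tx": -0.01, "ty": -0.06, "tz": 0, "ax": 0, "ay": 0, "az": 0},
    {"fingers": 0, "tx": -0.05, "ty": -0.09, "tz": 0, "ax": 0, "ay": 0, "az": 0},
    {"fingers": 0, "tx": -0.09, "ty": -0.12, "tz": -0.02, "ax": 0, "ay": 0, "az": 0},
    {"fingers": 0, "tx": -0.11, "ty": -0.14, "tz": -0.06, "ax": 0, "ay": 0, "az": 0},
    {"fingers": 0, "tx": -0.11, "ty": -0.14, "tz": -0.1, "ax": 0, "ay": 0, "az": 0},
    {"fingers": 0, "tx": -0.11, "ty": -0.14, "tz": -0.14, "ax": 0, "ay": 0, "az": 0},
    {"fingers": 0, "tx": -0.11, "ty": -0.14, "tz": -0.14, "ax": 0, "ay": 0, "az": 0},
    {"fingers": 0, "tx": -0.11, "ty": -0.14, "tz": -0.14, "ax": 0, "ay": 0, "az": 0}
  ]
}}

```text
time_s: 18.95
tool_pos: [0.4932, 0.2127, 0.2633]
tcp_rot: [0.434, 0.56, -0.43, 0.56]
force: [0.9, -1.0, -0.0]
finger_gap: -0.0004
```

```bash
python3 st.py; python3 - <<'E'
from h import *
import json
w=calibration("wrist");im=snapshot("wrist");cv2.imwrite("pics/p8w.png",im);cv2.imwrite("pics/p8b.png",snapshot("scene"));cv2.imwrite("pics/p8a.png",snapshot("side"))
json.dump({k:np.array(v).tolist() for k,v in w.items()},open("w8.json","w"))
H=np.array([.6353,.104]);xh=np.array([.9664,.257]);yh=np.array([-.257,.9664])
P=lambda t,y,r=.143,n=0.:np.r_[H+(-r*np.cos(t)+n*np.sin(t))*xh+y*yh,.0405+r*np.sin(t)+n*np.cos(t)]
for d in(105,110,115):
  t=np.radians(d);print(d,proj(w,[P(t,.09),P(t,-.09),P(t,.09,.143,.01),P(t,-.09,.143,.01)]).round(0).tolist())
E
python3 ang.py pics/p8b.png 218 270 293 325 102 | tail -8
```

```text
18.95 rel hinge x,y,z mm [-109.4  141.5  222.8] tilt -0.26 F [ 0.9 -1.  -0. ] q [-0.41  0.43 -0.07  1.8   0.03  0.92 -0.24] gap -0.00038585125537395797
[[0.004, 0.967, 0.254], [0.003, 0.254, -0.967], [-1.0, 0.004, -0.002]]
105 [[527.0, 319.0], [486.0, 495.0], [538.0, 317.0], [496.0, 492.0]]
110 [[540.0, 316.0], [497.0, 491.0], [550.0, 313.0], [506.0, 487.0]]
115 [[552.0, 312.0], [507.0, 486.0], [560.0, 309.0], [515.0, 481.0]]
blob [222 277  65  37 160]
102 [-8.32 -8.91 -9.55]
104 [-5.87 -6.41 -6.99]
106 [-3.42 -3.91 -4.43]
108 [-0.97 -1.4  -1.87]
110 [1.48 1.09 0.68]
112 [3.91 3.58 3.22]
114 [6.33 6.05 5.74]
```

The strip now gives about 109° and the fingertip geometry about 110.5°. My last view checks this and the whole scene.

```bash
python3 - <<'E'
import cv2,numpy as np
w=cv2.imread("pics/p8w.png");a=cv2.imread("pics/p8a.png")
W=cv2.resize(w[280:430,480:590],None,fx=4,fy=4,interpolation=cv2.INTER_CUBIC)
A=cv2.resize(a[160:310,210:340],None,fx=2.75,fy=2.75,interpolation=cv2.INTER_CUBIC)
c=np.zeros((600,800,3),np.uint8);c[:,:440]=W;c[:A.shape[0],440:440+A.shape[1]]=A[:, :360];cv2.imwrite("pics/p8.png",c)
E
```

```text
(no output)
```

View pics/p8.png

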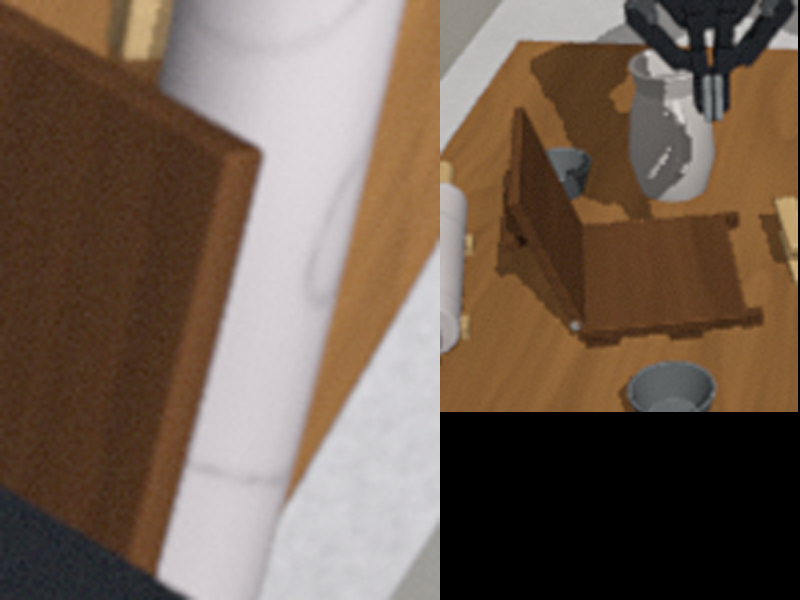

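The wrist view puts the near edge corner at (536,318), which gives about 108.5°. The three estimates (108.5°, 109°, 110.5°) average close to the 110° wanted. The clip, jug, pin and moulds look undisturbed, and the arm is clear, so I'm handing in.

```bash
python3 -c "
from bench import *
print(close_job())"
```

```text
the job is handed in; nothing more can be done
None
```

The job is handed in, at about 19 s of the 64 s allowed. The clip is off and the panel is folded to about 110° (1.92 rad), leaning back 20 degrees past upright.

**Clip:** I pulled the light-wood clip off towards the robot and set it upright on its foot on the board. It stands about 35 mm clear of the stand. It was still upright in the pictures taken after release and as the panel went up.

**Panel:** I gripped the rib to raise the panel to about 43°, then pushed it the rest of the way from the front with shut fingers. My last checks of the fold angle disagree slightly:

| Check | Fold angle |
|---|---|
| Wrist camera, edge corner | about 108.5° |
| Scene camera, catch strip | about 109° |
| Fingertip contact geometry | about 110.5° |

**What went wrong on the way:**
- **Wrong fold direction:** my first fold went the wrong way, and the fingers slipped on the rib. The wrist force read about 75 N, under the 120 N limit. I backed out and gripped again.
- **Elbow on the panel edge:** a finger elbow briefly rested on the panel's top edge with about 10 N, under the 40 N limit.
- **Joint 6 at its limit:** joint 6 read 1.98 once, which is its range limit.

The jug, rolling pin and moulds were never touched as far as the pictures show. In the final picture the clip is only partly in view, and the arm was clear of everything.

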